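Lid on the saucepan, hotplate switch on

ROBOT

A 6-joint arm with a two-finger parallel gripper is mounted at the origin on the work surface. World frame = base frame: x ahead of the robot, y to its left, z up, the work surface at z = 0. Lengths are in m, angles in degrees, forces in N, time in s.
With the tool pointing down it reaches from about 0.375 to 0.75 m from the base axis. Payload 9 kg.
Tool frame: the origin (TCP) lies between the finger pads, 19 mm behind the fingertips; this is the grasp point; z points along the fingers, y is the line along which they close (so a half turn about z gives the same grasp; the last joint's range is limited). The gripper opens to 85 mm and grips with 20 to 120 N. Pads are 22 mm wide; open, the fingers measure 114 mm over their backs; the gripper's body (76 mm by 85 mm) begins 54 mm behind the grasp point. The pads swing forward as they close: fully open they stand 13 mm farther back than shut.
Start: joints at [52.156, 5.964, 5.575, 89.605, 0, 77.527], TCP at [0.257, 0.542, 0.25] pointing down, gripper open.
Joint ranges: [-171.21, 171.21], [-48.23, 106.86], [-62.78, 66.21], [-105.2, 120.99], [-86.42, 89.51], [-180, 180]. Speed limits (degrees/s): [127.2, 127.2, 147.25, 180, 180, 180].

INTERFACE

Orientations are given as [roll, pitch, yaw] about the fixed x, y, z axes, in that order (R = Rz(yaw) Ry(pitch) Rx(roll)).
In Python, from plant import robot gives the robot as it stands. Calls block until the motion is done:
- robot.move_pose(position, orientation): joint-space move of the TCP to a pose.
- robot.line_to(position, vel=0.15, rotation=None, guard=None): straight line of the TCP; rotation=None keeps the orientation; vel is the mean speed in m/s. With guard (N) it stops when the force on the tool has changed by that much, and returns True; else False.
- robot.goto_joints(angles): joint-space move.
- robot.set_gripper(opening): finger opening in m; the grip force is fixed at half the most; returns when the fingers have stopped.
- robot.pause(seconds).
- robot.ik(position, orientation): joint angles nearest the present ones, or None.
- robot.observe(): the state.
- robot.grab_frame(name): name is "side" or "top" or "wrist"; returns the picture (400x640x3 uint8, blue, green, red); there is no depth.
- robot.get_calibration(name): a dict with "vertical_fov" (degrees; the focal length in pixels is half the picture's height over the tangent of half this angle, whatever the lens; pixels are square), "cx", "cy" (the principal point, pixels), "k1" (the pictures are not rectified: a ray, as slopes to the right and down, at radius r is drawn at 1 + k1 r^2 times it, then the intrinsics apply), "rvec" (rotation vector, rad) and "tvec" (3), from world to camera coordinates, as OpenCV has them. Camera axes: x right, y down, z forward; pixel columns grow to the right and rows downward; lengths in m; the calibration is good to about 2 mm. A picture is of the moment at which its call begins: read the wrist's pose just before it. get_calibration takes no time and is no camera call; for the wrist camera it gives the pose at the moment of the call.
A pose or a line that the arm cannot do raises robot.IKError and nothing moves.
- robot.job_done(): hands the job in; it is judged then, once.
The state is a dict: "time": time; "q": joint angles; "qvel": joint speeds; "joint_torque": joint torques, N m; "tool_pos": TCP position; "tcp_rot": TCP orientation; "ft_force": force on the tool from outside, world axes, zero at the start; "torque": the same for the moment, N m; "gripper_width": finger opening in m; "gripper_force": force on a finger pad.
Only numpy, scipy, OpenCV 4.12 (cv2) and the standard library are available. Lean on these libraries where they do the work, as an engineer would, in place of code of your own. Each camera call takes 0.05 s, during which the arm holds its last target. There are 200 camera calls.

TASK

Take the pan lid off the sloping rack and set it on the saucepan that stands on the hotplate, knob up and seated flat all round, lowering it and not letting it drop. Then switch the hotplate on: of the two handles on the switch box, push the one on the hotplate's side right over, away from the robot, until it drops over to on. Leave the other handle off, keep the saucepan in the middle of the hotplate and do not disturb anything else on the table.

Things in the scene. Friction and masses are not known exactly. Their poses are not given: they have to be found in the camera images.
- lid: Round aluminium pan lid, 0.25 kg, with a black knob. Origin: centre of the underside; z up through the knob. Step 7 mm high (132 tapering out to 144 mm across) drops inside the pan; disc 168 mm across from 7 to 13 mm rests on the rim; cylindrical knob 34 mm across from 13 to 53 mm. Starts leaning on the rack, knob side up, tilted 0.45 rad towards the rack's front.
- lid_knob (a point): Point on the knob's axis 36 mm above the lid's underside (23 mm above the disc's top): a good place for the TCP. Axes as the lid's.
- rack: White plastic rack, fixed, 220 mm wide (y). Origin: on the table under the lid's centre; front is -x. Two rails rising to +x at 0.45 rad carry the lid's underside, its centre 75 mm above the table. Two stop pegs at the low front end (y = 50 mm either side) stand 22 mm square to the rails. Behind x = 88 mm a trough 30 mm high holds the spatula.
- hotplate: White square electric hotplate, fixed, 210 x 210 mm, with a round black cooking plate 170 mm across whose top is 70 mm above the table. Origin: centre of its underside.
- saucepan: Open aluminium saucepan, loose, 0.8 kg, 160 mm outside diameter at the rim, 152 mm inside, 85 mm high, standing on the hotplate. Origin: centre of its underside; the long black handle points along its +x, reaching 210 mm from the centre, 66 to 88 mm above its underside.
- saucepan_rim (a point): Centre of the saucepan's mouth, at rim height (85 mm above its underside). With the lid seated, the lid's origin lies 7 mm below this point.
- switchbox: Grey switch box, fixed, 130 (x) x 170 (y) x 70 mm high, two equal toggle handles on top. Origin: centre of the underside. Handles pivot about its y axis at height 70 mm, x = 0, y = +45 mm (handle_left) and -45 mm (handle_right). The hotplate's handle is the left if the hotplate lies to the box's +y, else the right, even with the rack between them.
- handle_left (a joint): Switch handle at the box's +y side. 0 = off, leaning 0.6 rad to the box's front (-x); 1.2 = on, leaning 0.6 rad to +x. Over-centre, weighted: falls to the side of upright (0.6) it is on; about 1 N at the tip moves it. 100 mm long from the pivot: steel stem 12 mm thick, black grip 22 mm thick from 34 mm out.
- handle_right (a joint): The same for the handle at the box's -y side.
- handle_left_tip (a point): Tip of the left handle, 100 mm from its pivot.
- handle_right_tip (a point): Tip of the right handle, 100 mm from its pivot.
- tin: Bystander: closed tomato tin, 74 mm across, 108 mm high. Origin: centre of the underside.
- pepper_pot: Bystander: white ceramic pepper pot, 68 mm across, 100 mm high. Origin: centre of the underside.
- funnel: Bystander: grey plastic funnel standing mouth down, 110 mm across, 105 mm high. Origin: centre of the underside.
- can_opener: Bystander: steel can opener lying flat, 150 mm long along its x, 24 mm high. Origin: centre of the underside.
- spatula: Bystander: wooden spatula, 220 mm long, lying in the rack's trough along the rack's y.

How it is judged:
By the outcome, as a careful person would: the job done as asked, in the order asked, and still so for the second after the job is handed in, with the robot touching nothing.
It also fails if it takes over 58 s, if anything falls off the work surface, if the arm or the gripper's body presses on something with over 40 N, if the wrist force passes 120 N, or if a joint passes its speed limit or range.

## Working session

There is one attempt and no reset: what is moved stays moved. The work goes in short steps, each a Python script; the robot and the scene stay as the last script left them, time stands still between calls to the robot, and variables do not carry over. Pictures are saved under pics/ and viewed, at most 13 in all, crops included, and the job is handed in when it is done.

```bash
ls; mkdir -p pics; python3 - <<'E'
from plant import robot
import cv2
for n in("top","side"):
    cv2.imwrite(f"pics/{n}0.png",robot.grab_frame(n)); print(n,robot.get_calibration(n))
print(robot.observe())
E
```

```text
pics
top {'vertical_fov': 48.22945223611331, 'cx': 317.07955328427823, 'cy': 207.93255858586386, 'k1': -0.03627192750379084, 'rvec': array([ 2.1989546 , -1.98852499,  0.23090887]), 'tvec': array([-0.04136793,  0.58568984,  1.33908532])}
side {'vertical_fov': 52.13216062855312, 'cx': 318.0839913777362, 'cy': 196.11369437587854, 'k1': -0.03240679935937452, 'rvec': array([ 1.99845478, -0.68487802,  0.4013008 ]), 'tvec': array([-0.43984065,  0.2646859 ,  0.86090052])}
{'time': 0.1, 'q': array([5.21556387e+01, 5.99603780e+00, 5.53400260e+00, 8.96073092e+01,
       1.73196439e-03, 7.75255634e+01]), 'qvel': array([-0.03970364,  0.04647528,  0.12871501,  0.07738601, -0.02076483,
       -0.01529427]), 'joint_torque': array([ 4.36353104e-03, -5.58207965e+01,  5.04720891e+01,  1.31018384e-02,
       -3.59499008e-04, -5.42752923e-05]), 'tool_pos': array([0.25689611, 0.54191406, 0.2493154 ]), 'tcp_rot': array([-1.79932667e+02, -1.66697495e-02,  1.54630065e+02]), 'ft_force': array([ 0.34445266, -0.25175587, -0.22267591]), 'torque': array([-0.0305277 , -0.01613097, -0.04920747]), 'gripper_force': 0.0, 'gripper_width': 0.08520283604179801}
```

View pics/top0.png

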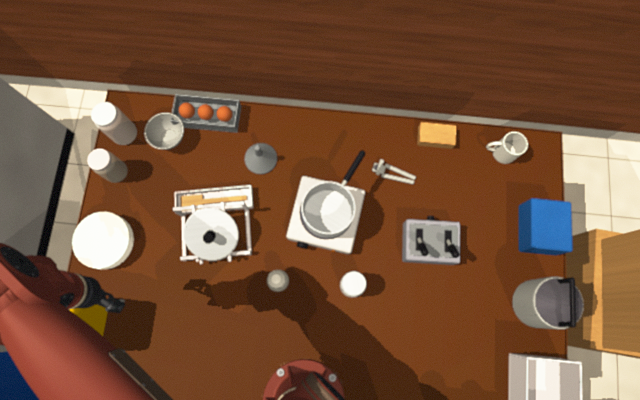

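View pics/side0.png

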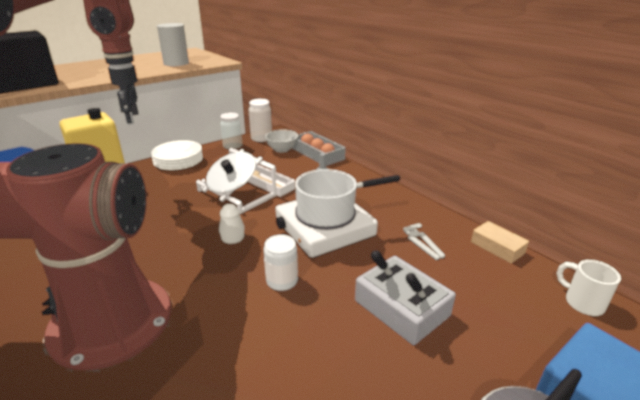

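The top view shows the lid on its rack (knob about 209,237), the saucepan (328,208) and the switch box (432,242), whose left handle is at about (421,240). The hotplate lies to the box's +y, so the left handle is the one to push. Pepper pot and tin are at (277,280) and (353,284).

```bash
cat > h.py <<'E'
import numpy as np, cv2
from plant import robot
def K(c):
    f=200/np.tan(np.radians(c["vertical_fov"]/2)); return np.array([[f,0,c["cx"]],[0,f,c["cy"]],[0,0,1]])
def D(c): return np.array([c["k1"],0,0,0,0.])
def ray(c,p):
    n=cv2.undistortPoints(np.array([[p]],float),K(c),D(c))[0,0]
    R=cv2.Rodrigues(c["rvec"])[0]
    d=R.T@np.array([n[0],n[1],1]); return -R.T@c["tvec"],d/np.linalg.norm(d)
def onz(c,p,z):
    o,d=ray(c,p); return o+d*(z-o[2])/d[2]
def proj(c,P): return cv2.projectPoints(np.array(P,float).reshape(-1,3),c["rvec"],c["tvec"],K(c),D(c))[0][:,0]
def two(c1,p1,c2,p2):
    o1,d1=ray(c1,p1);o2,d2=ray(c2,p2)
    t=np.linalg.lstsq(np.c_[d1,-d2],o2-o1,rcond=None)[0]
    a,b=o1+t[0]*d1,o2+t[1]*d2; return (a+b)/2,np.linalg.norm(a-b)
E
python3 - <<'E'
import cv2
t=cv2.imread("pics/top0.png"); s=cv2.imread("pics/side0.png")
cv2.imwrite("pics/tc.png",cv2.resize(t[170:280,165:365],None,fx=4,fy=4,interpolation=cv2.INTER_CUBIC))
a=cv2.resize(s[130:270,190:390],None,fx=4,fy=4,interpolation=cv2.INTER_CUBIC); 
cv2.imwrite("pics/sc.png",a)
b=cv2.resize(t[205:275,395:470],None,fx=5,fy=5,interpolation=cv2.INTER_CUBIC);c=cv2.resize(s[240:340,345:460],None,fx=3.5,fy=3.5,interpolation=cv2.INTER_CUBIC)
import numpy as np
cv2.imwrite("pics/bx.png",np.hstack([b,c[:350]]))
E
```

```text
(no output)
```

View pics/tc.png

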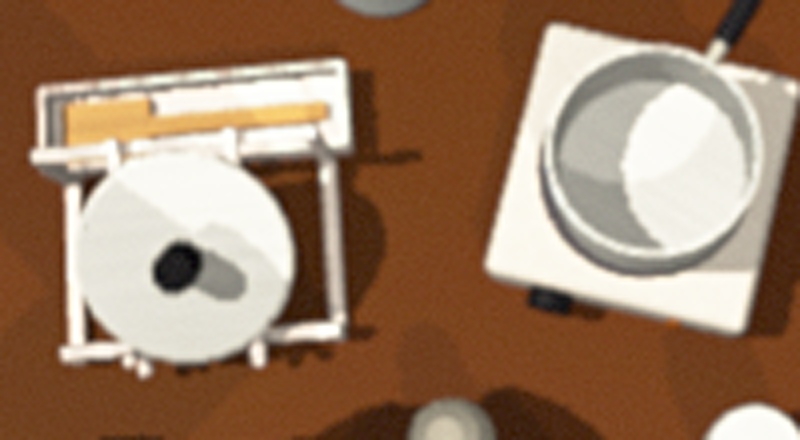

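View pics/sc.png

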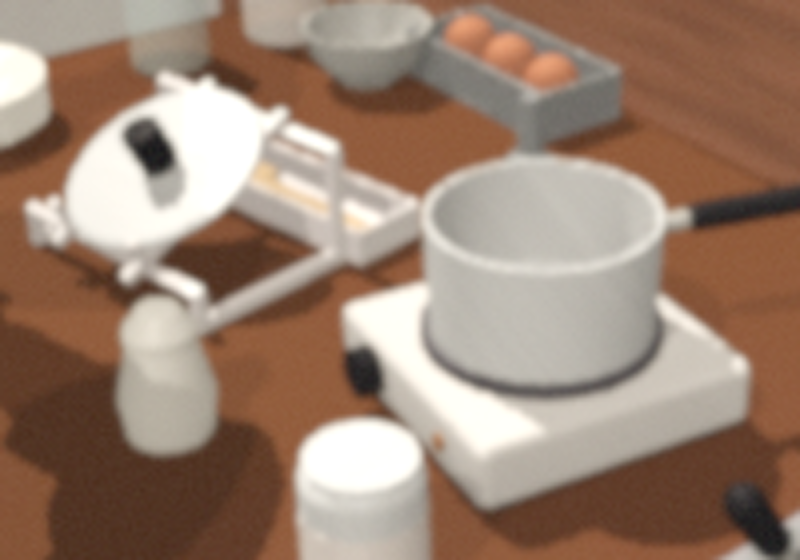

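View pics/bx.png

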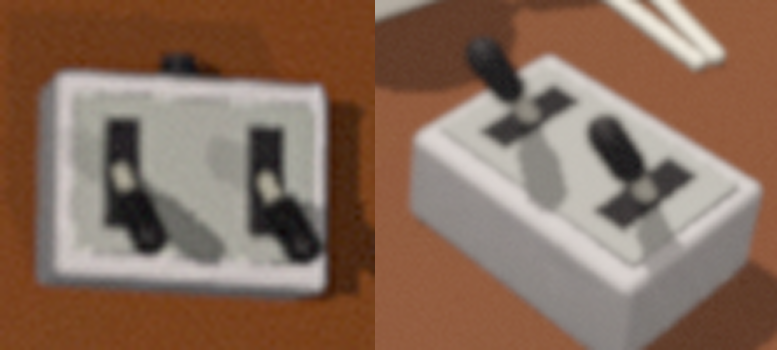

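The crops show the details clearly. The knob centre is at about (209,236.5) in top and (227,167) in side. The pan rim centre is at about (328,208.5). The box's top corners and both handles leaning to the front are visible too. Next I cast rays.

```bash
cat > m.py <<'E'
from h import *
T=robot.get_calibration("top");S=robot.get_calibration("side")
t=cv2.imread("pics/top0.png"); s=cv2.imread("pics/side0.png")
print("camT",ray(T,(0,0))[0])
tc=lambda x,y:(x/4+165-.375,y/4+170-.375); sc=lambda x,y:(x/4+190-.375,y/4+130-.375)
bt=lambda x,y:(x/5+395-.4,y/5+205-.4); bs=lambda x,y:((x-375)/3.5+345-.35,y/3.5+240-.35)
np.set_printoptions(precision=4,suppress=True)
def blob(im,x0,y0,x1,y1,th=70):
    m=(im[y0:y1,x0:x1].max(2)<th).astype(np.uint8)
    n,l,st,c=cv2.connectedComponentsWithStats(m); i=1+np.argmax(st[1:,4]); return c[i]+[x0,y0],st[i,4]
a,na=blob(t,198,226,222,248);b,nb=blob(s,216,155,236,178)
print("knob",a,na,b,nb,two(T,a,S,b))
print("pan rim",[onz(T,tc(*p),.155) for p in((543,155),(760,155),(652,48),(652,258))],onz(T,tc(652,154),.155))
print("pan two",two(T,tc(652,154),S,sc(543,212)))
print("hotplate corners",[onz(T,tc(*p),.065) for p in((545,24),(798,85),(745,332),(486,270))])
print("rack trough far edge",onz(T,tc(40,88),.03),onz(T,tc(348,62),.03))
print("rack front",onz(T,tc(65,355),.015),onz(T,tc(340,332),.015))
C=[onz(T,bt(*p),.07) for p in((60,72),(325,88),(325,295),(52,272))];print("box",np.array(C),np.mean(C,0))
print("slots L",onz(T,bt(122,118),.07),onz(T,bt(122,225),.07)," R",onz(T,bt(265,128),.07),onz(T,bt(268,232),.07))
print("tipL",two(T,bt(150,243),S,bs(481,45)),"tipR",two(T,bt(303,250),S,bs(603,125)))
E
python3 m.py
```

```text
camT [ 0.26936759 -0.0111922   1.43708358]
knob [209.0204 236.3878] 98 [227.9831 167.6102] 59 (array([0.4581, 0.3346, 0.0984]), np.float64(0.0007098668550206612))
pan rim [array([0.5603, 0.0645, 0.155 ]), array([ 0.5763, -0.0945,  0.155 ]), array([ 0.65  , -0.0076,  0.155 ]), array([ 0.4919, -0.0226,  0.155 ])] [ 0.5691 -0.0153  0.155 ]
pan two (array([ 0.5693, -0.0153,  0.1545]), np.float64(0.0002288106944608911))
hotplate corners [array([0.6881, 0.08  , 0.065 ]), array([ 0.658 , -0.1258,  0.065 ]), array([ 0.4571, -0.1002,  0.065 ]), array([0.4851, 0.104 , 0.065 ])]
rack trough far edge [0.6032 0.4874 0.03  ] [0.6503 0.2392 0.03  ]
rack front [0.3907 0.435  0.015 ] [0.4314 0.2185 0.015 ]
box [[ 0.579  -0.2648  0.07  ]
 [ 0.5855 -0.4313  0.07  ]
 [ 0.4557 -0.4351  0.07  ]
 [ 0.4534 -0.2669  0.07  ]] [ 0.5184 -0.3495  0.07  ]
slots L [ 0.5537 -0.305   0.07  ] [ 0.4866 -0.3083  0.07  ]  R [ 0.5562 -0.3945  0.07  ] [ 0.4912 -0.3986  0.07  ]
tipL (array([ 0.4643, -0.3071,  0.1504]), np.float64(0.0015034485848363106)) tipR (array([ 0.4689, -0.3962,  0.1485]), np.float64(0.00269050907245264))
```

```bash
cat > g.py <<'E'
from h import *
from scipy.spatial.transform import Rotation as Ro
psi=np.radians(10.7); a=.45
n=np.array([-np.sin(a)*np.cos(psi),-np.sin(a)*np.sin(psi),np.cos(a)]); ry=np.array([-np.sin(psi),np.cos(psi),0])
def tool(z,y): return Ro.from_matrix(np.c_[np.cross(y,z),y,z]).as_euler("xyz",degrees=True)
E
python3 - <<'E'
from g import *
T=robot.get_calibration("top")
p33=onz(T,(209.02,236.39),.075+.034*n[2]); kn=p33+n*.002; print("knob",kn,"lid0",kn-n*.036)
for sg in(1,-1):
    e=tool(-n,sg*ry); print(e,[robot.ik(kn+n*h,e) for h in(0,.1)])
    for yaw in (0,30,-30,60,-60):
        y=sg*np.array([-np.sin(np.radians(yaw)),np.cos(np.radians(yaw)),0]); ee=tool(np.array([0,0,-1.]),y); print(yaw,ee,robot.ik([.569,-.015,.184],ee))
E
```

```text
knob [0.45654833 0.33246371 0.1074161 ] lid0 [0.47193483 0.33537102 0.075     ]
[-180.           25.78310078 -169.3       ] [array([ 26.22868147, -29.16495782, -44.44925153,  49.7574067 ,
        -6.68722477,  14.04711258]), array([ 27.90800128, -38.70796876, -41.3244101 ,  62.61344221,
        -7.39336944,  15.58233729])]
0 [180.   0. 180.] [-14.67113015   0.42482812  -7.00742841  82.56774347   0.
 -14.67113015]
30 [ 180.    0. -150.] [-1.46711302e+01  4.24828120e-01 -7.00742841e+00  8.25677435e+01
  2.54444375e-14 -4.46711302e+01]
-30 [-180.    0.  150.] [-1.46711302e+01  4.24828120e-01 -7.00742841e+00  8.25677435e+01
 -2.54444375e-14  1.53288698e+01]
60 [-180.    0. -120.] [-14.67113015   0.42482812  -7.00742841  82.56774347   0.
 -74.67113015]
-60 [180.   0. 120.] [-14.67113015   0.42482812  -7.00742841  82.56774347   0.
  45.32886985]
[180.         -25.78310078  10.7       ] [array([  26.22868147,  -29.16495782,  -44.44925153,   49.7574067 ,
         -6.68722477, -165.95288742]), array([  27.90800128,  -38.70796876,  -41.3244101 ,   62.61344221,
         -7.39336944, -164.41766271])]
0 [180.   0.   0.] [-14.67113015   0.42482812  -7.00742841  82.56774347   0.
 165.32886985]
30 [180.   0.  30.] [-14.67113015   0.42482812  -7.00742841  82.56774347   0.
 135.32886985]
-30 [180.   0. -30.] [ -14.67113015    0.42482812   -7.00742841   82.56774347    0.
 -164.67113015]
60 [180.   0.  60.] [-14.67113015   0.42482812  -7.00742841  82.56774347   0.
 105.32886985]
-60 [180.   0. -60.] [ -14.67113015    0.42482812   -7.00742841   82.56774347    0.
 -134.67113015]
```

```bash
python3 - <<'E'
from g import *
kn=np.array([.4565,.3325,.1074]); e=tool(-n,ry)
robot.move_pose(kn+n*.11,e); robot.pause(.3)
o=robot.observe(); print(o["time"],o["tool_pos"],o["tcp_rot"],o["ft_force"])
c=robot.get_calibration("wrist"); im=robot.grab_frame("wrist"); cv2.imwrite("pics/w1.png",im)
for s in(13,36,53): print(s,proj(c,kn+n*(s-36)/1000))
E
```

```text
1.45 [0.40939654 0.32414274 0.20657626] [ 179.99176641   25.75893154 -169.26804892] [ 0.92075266  0.07219266 -0.67242338]
13 [[314.88764431 192.22959754]]
36 [[314.93059538 200.9173615 ]]
53 [[314.96750955 208.38834772]]
```

View pics/w1.png

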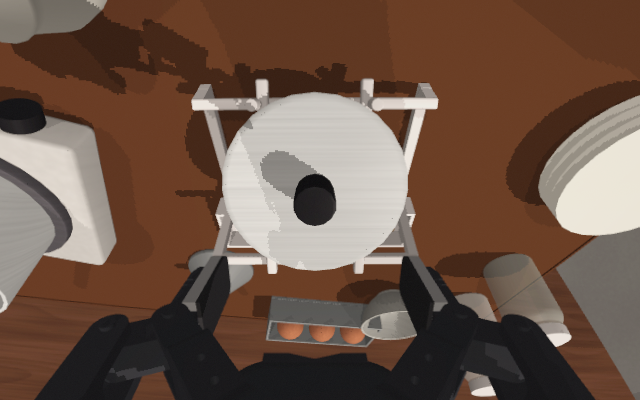

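The wrist view shows the knob's top face centred at about (315,207), against (315,208.4) predicted, and the rack square to the tool. I'll grasp now.

```bash
python3 - <<'E'
from g import *
kn=np.array([.4565,.3325,.1074]); e=tool(-n,ry)
print(robot.line_to(kn+n*.04,.12), robot.line_to(kn,.05,guard=12)); o=robot.observe(); print(o["tool_pos"],o["ft_force"])
robot.set_gripper(.0); o=robot.observe(); print(o["gripper_width"],o["gripper_force"],o["ft_force"],o["tool_pos"])
print(robot.line_to(kn+[0,0,.02],.04,guard=30)); robot.line_to(kn+[0,0,.15],.12); robot.pause(.2)
o=robot.observe(); print(o["time"],o["gripper_width"],o["ft_force"],o["tool_pos"])
E
```

```text
False False
[0.45661676 0.33257832 0.10772299] [-0.05163919 -0.64301236 -0.4538324 ]
0.03251876266100934 59.37969088554382 [-4.83820559 -1.9131504   4.65388545] [0.45648762 0.33266355 0.10783931]
False
5.8 0.03282625251863254 [ 0.64350661  0.08487836 -3.12380083] [0.45625418 0.33240549 0.25663238]
```

```bash
python3 - <<'E'
from g import *
e=[180,0,180]; P=np.array([.5692,-.0153,.184])
robot.move_pose(P+[0,0,.08],e); robot.pause(.3)
o=robot.observe(); print(o["time"],o["tool_pos"],o["tcp_rot"],o["gripper_width"],o["ft_force"],o["torque"])
s=robot.grab_frame("side"); S=robot.get_calibration("side")
w=robot.grab_frame("wrist"); W=robot.get_calibration("wrist"); tp=o["tool_pos"]
th=np.linspace(0,2*np.pi,13)[:-1]
for cam,im in((S,s),(W,w)):
    for r,h in((.084,.013-.036),):
        for q in proj(cam,np.c_[tp[0]+r*np.cos(th),tp[1]+r*np.sin(th),np.full(12,tp[2]+h)]): cv2.circle(im,tuple(int(v) for v in q.round()),1,(0,0,255),-1)
cr=s[100:270,220:420]
cv2.imwrite("pics/p1.png",np.vstack([cv2.resize(cr,(400,340)),cv2.resize(w,(400,250))]))
E
```

```text
7.4667 [ 0.5691051  -0.01449597  0.2642082 ] [-1.79993187e+02  2.58179104e-02 -1.79926320e+02] 0.0330211384495503 [-0.02571311 -0.42864099 -2.98554912] [-0.00340517 -0.01426233  0.00686778]
```

View pics/p1.png

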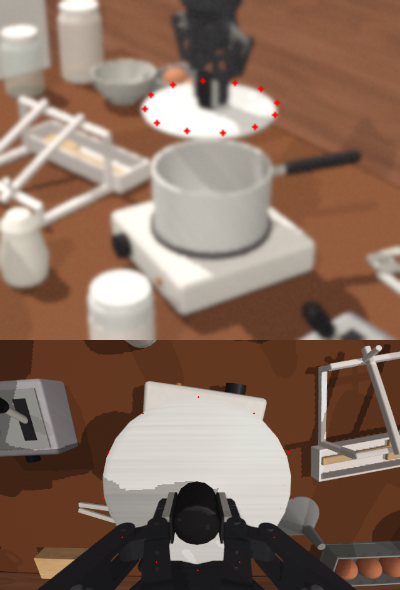

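The side view shows the lid roughly level above the pan. In the wrist view its robot-side edge looks slightly off the predicted dots, so I'll measure the tilt.

```bash
python3 - <<'E'
from g import *
from scipy.optimize import least_squares
W=robot.get_calibration("wrist"); tp=robot.observe()["tool_pos"]; w=robot.grab_frame("wrist")
hsv=cv2.cvtColor(w,cv2.COLOR_BGR2HSV); m=((hsv[...,1]<28)&(hsv[...,2]>120)).astype(np.uint8)
m=cv2.morphologyEx(m,cv2.MORPH_OPEN,np.ones((5,5)))
th=np.radians(np.arange(0,360,15))
def rim(tx,ty): # tilt about world x,y through TCP
    L=np.c_[.084*np.cos(th),.084*np.sin(th),np.full(len(th),.013-.036)]
    return proj(W,tp+Ro.from_rotvec([tx,ty,0]).apply(L))
c0=proj(W,tp+[0,0,-.023])[0]; r0=rim(0,0); rd=rim(0,np.radians(3))
for t,q,k in zip(th,r0,rd):
    u=(q-c0)/np.linalg.norm(q-c0); d=None
    for s in np.arange(15,-20,-.5):   # outermost lid pixel on this spoke
        x,y=(q+u*s).round().astype(int)
        if 0<=x<640 and 0<=y<400 and m[y,x]: d=s;break
    print(int(np.degrees(t).round()),q.round(1),"edge off",d,"3deg pitch gives",round((k-q)@u,1))
cv2.imwrite("pics/w2.png",w)
E
```

```text
0 [315.7 368.1] edge off -10.0 3deg pitch gives -7.1
15 [349.6 364.7] edge off -13.0 3deg pitch gives -6.8
30 [382.1 354.6] edge off None 3deg pitch gives -5.8
45 [411.8 337.9] edge off None 3deg pitch gives -4.4
60 [437.2 315. ] edge off None 3deg pitch gives -2.8
75 [456.5 286.3] edge off -6.5 3deg pitch gives -1.2
90 [467.8 253.1] edge off 15.0 3deg pitch gives 0.4
105 [469.4 216.8] edge off -4.5 3deg pitch gives 1.7
120 [459.8 179.8] edge off -4.0 3deg pitch gives 2.6
135 [438.2 145.3] edge off -3.5 3deg pitch gives 3.0
150 [405.3 116.9] edge off 15.0 3deg pitch gives 3.0
165 [363.4  98.1] edge off 14.0 3deg pitch gives 2.8
180 [316.4  91.5] edge off 13.5 3deg pitch gives 2.6
195 [269.3  98.1] edge off 15.0 3deg pitch gives 2.7
210 [227.3 116.8] edge off 0.0 3deg pitch gives 2.9
225 [194.2 145.2] edge off -0.5 3deg pitch gives 2.9
240 [172.5 179.7] edge off -1.5 3deg pitch gives 2.5
255 [162.7 216.6] edge off -2.0 3deg pitch gives 1.7
270 [164.1 252.9] edge off -3.5 3deg pitch gives 0.4
285 [175.3 286.2] edge off 6.5 3deg pitch gives -1.1
300 [194.5 314.9] edge off None 3deg pitch gives -2.8
315 [219.7 337.9] edge off None 3deg pitch gives -4.4
330 [249.4 354.6] edge off None 3deg pitch gives -5.8
345 [281.9 364.7] edge off -13.0 3deg pitch gives -6.8
```

View pics/w2.png

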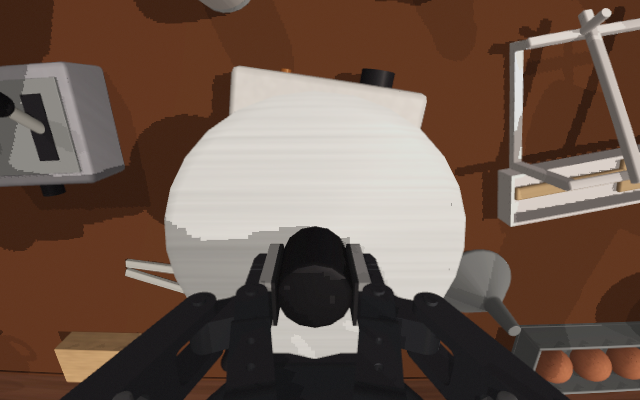

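The lid is within about 1 mm laterally, nearly level, and sits 2–3 mm lower in the grip than nominal (edge top at y≈96 against 91.5 predicted). I'll lower it with a guard.

```bash
python3 - <<'E'
from g import *
P=np.array([.5692,-.0153,.184])
print(robot.line_to(P+[0,0,.025],.08,guard=10))
g=robot.line_to(P-[0,0,.004],.015,guard=6); o=robot.observe(); print(g,o["time"],o["tool_pos"],o["ft_force"],o["torque"])
s=robot.grab_frame("side"); w=robot.grab_frame("wrist")
cv2.imwrite("pics/p2.png",np.vstack([cv2.resize(s[120:250,240:400],(480,390),interpolation=cv2.INTER_CUBIC),cv2.resize(w[60:260,140:500],(480,210))[:210]]))
E
```

```text
False
True 9.9417 [ 0.56953732 -0.01542942  0.18420757] [ 1.74251492 -1.23010012  4.07049134] [-0.05503814 -0.18949843  0.03262432]
```

View pics/p2.png

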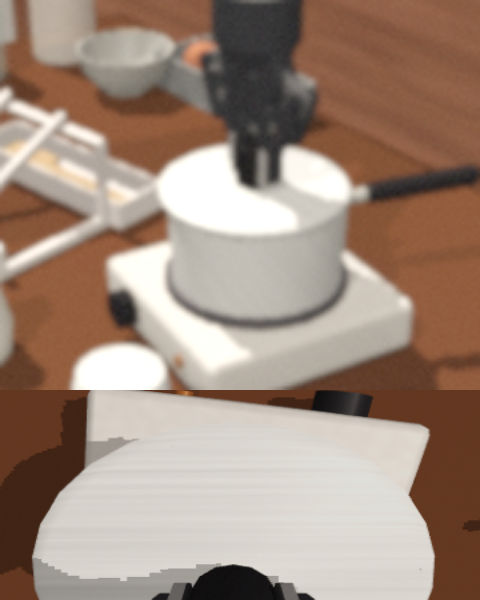

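Contact came at z = 0.184, the nominal seated height, and the lid looks flat on the rim in the side view. I'll press gently to take out any tilt, then release.

```bash
python3 - <<'E'
from g import *
p=robot.observe()["tool_pos"]
g=robot.line_to(p-[0,0,.004],.01,guard=8); o=robot.observe(); print(g,o["tool_pos"],o["ft_force"],o["torque"])
robot.set_gripper(.06); robot.pause(.2); o=robot.observe(); print(o["gripper_width"],o["ft_force"])
robot.set_gripper(.085)
q=o["tool_pos"]; robot.line_to(q+[0,0,.12],.12); robot.set_gripper(0)
T=robot.get_calibration("top");W=robot.get_calibration("wrist");w=robot.grab_frame("wrist");s=robot.grab_frame("side")
print(robot.observe()["time"],robot.observe()["gripper_width"])
for P in([.5692,-.0153,.201],): print("knob top pred",proj(W,P))
th=np.linspace(0,2*np.pi,25)[:-1]
for q in proj(W,np.c_[.5692+.084*np.cos(th),-.0153+.084*np.sin(th),np.full(24,.161)]): cv2.circle(w,tuple(int(v) for v in q.round()),2,(0,0,255),-1)
cv2.imwrite("pics/p3.png",np.vstack([cv2.resize(s[120:250,240:400],(400,325),interpolation=cv2.INTER_CUBIC),cv2.resize(w,(400,250),interpolation=cv2.INTER_AREA)]))
# switch plan
bx=np.array([.5195,-.307,.07]); yaw=np.radians(2.3); X=np.array([np.cos(yaw),np.sin(yaw),0])
for ey in(182.3,92.3,-87.7):
  for d in(-.12,.0): print(ey,robot.ik(bx+X*d+[0,0,.07],[180,0,ey]))
E
```

```text
True [ 0.56979409 -0.01548001  0.18409593] [0.17331437 0.51608467 4.35483168] [ 3.05127130e-04 -5.94603838e-02 -4.54185366e-05]
0.05977708486854364 [-0.63383447 -0.17402769 -0.50617831]
13.225 0.00030268223614107086
knob top pred [[315.63066417 203.2397607 ]]
182.3 [-52.78045595  -9.9954787  -21.47666029  78.51881841   0.
 -55.08045595]
182.3 [-42.98322325   7.01038162  -4.74209944  78.24751894   0.
 -45.28322325]
92.3 [-52.78045595  -9.9954787  -21.47666029  78.51881841   0.
  34.91954405]
92.3 [-42.98322325   7.01038162  -4.74209944  78.24751894   0.
  44.71677675]
-87.7 [ -52.78045595   -9.9954787   -21.47666029   78.51881841    0.
 -145.08045595]
-87.7 [ -42.98322325    7.01038162   -4.74209944   78.24751894    0.
 -135.28322325]
```

View pics/p3.png

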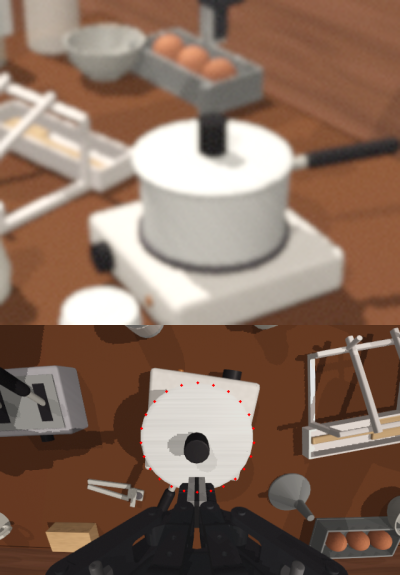

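The lid is seated flat and central: the predicted rim dots match its outline evenly, and the knob is up at (197,447) in the composite. Next is the switch.

```bash
python3 - <<'E'
from g import *
bx=np.array([.5195,-.307,.07]); yaw=np.radians(2.3); X=np.array([np.cos(yaw),np.sin(yaw),0])
robot.move_pose(bx+X*-.125+[0,0,.23],[180,0,182.3])
print(robot.line_to(bx+X*-.125+[0,0,.07],.15,guard=10))
print(robot.line_to(bx+X*-.03+[0,0,.07],.06,guard=15),robot.observe()["ft_force"])
print(robot.line_to(bx+X*-.001+[0,0,.07],.04,guard=15)); robot.pause(.4)
print(robot.observe()["ft_force"],robot.observe()["tool_pos"])
print(robot.line_to(bx+X*-.125+[0,0,.07],.15,guard=15)); robot.line_to(bx+X*-.125+[0,0,.23],.2)
robot.goto_joints([-75,5.9,5.6,89.6,0,0])
t=robot.grab_frame("top");s=robot.grab_frame("side"); print(robot.observe()["time"])
cv2.imwrite("pics/f.png",np.vstack([t[80:310,60:500],s[120:350,180:620]]))
E
```

```text
False
False [ 0.41243726  0.77534534 -1.09744871]
False
[ 0.29906853  0.1765094  -0.1192854 ] [ 0.51843588 -0.30709899  0.14007263]
False
21.775
```

View pics/f.png

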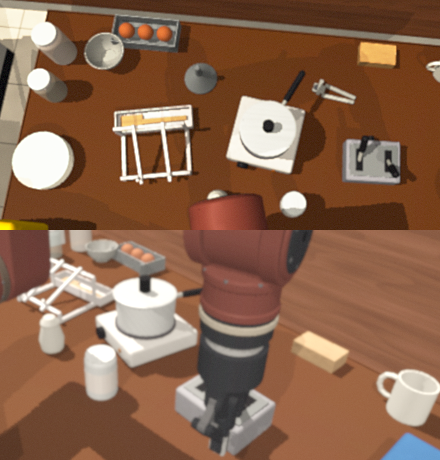

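The final view shows the left handle over to +x (tip near (371,142) in the composite) and the right handle still leaning to the front. The lid is on the pan, and the bystanders in view are where they were. I'll hand it in.

```bash
python3 -c "
from plant import robot
o=robot.observe();print(o['tool_pos'],o['ft_force']);print(robot.job_done())"
```

```text
[ 0.27788599 -0.53174999  0.25135001] [-0.22996184 -0.0136431   0.95129611]
the job is handed in; nothing more can be done
None
```

The lid is seated flat on the saucepan, the hotplate's left handle is pushed over to on with the right one still off, and the job was handed in at about 22 s of robot time; no verdict was returned.

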